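# Hang the graduated scale plate for a finds photograph

### The job

Hang the rectangular scale plate from the hook of the steel stand by its window, with its graduated face pointing outward, away from the stand's post, and let go so that it hangs at rest. Leave the round blank plate in its wooden holder.

Things in the scene. Friction and masses are not known exactly. Their poses are not given: they have to be found in the camera images.
- scale_tab (a point): Rectangular bare aluminium plate 8 thick, 68 wide, 150 mm tall, ~0.13 kg, upright in a slotted wooden holder. Point: mid-thickness, centreline, 15 mm below the top, in a tab 30 wide, 32 mm tall, to pinch from above. Window 40 wide: top edge 29, bottom edge 65 mm below the point; plate's foot 135 mm below. x: out of the graduated face, y: width, z: up.
- scale_front (a point): A point in the air 100 mm straight out from scale_tab, on the side of the plate's graduated face; same axes. Black graduations are on one face only, on the 68 x 70 mm panel below the window. The plate's foot stands in a slot 18 mm deep with 2 mm play either side, 10 mm above the table, in a fixed holder 28 mm high: it lifts straight up.
- hook_stand: Fixed steel stand with one hook. Origin on the table under its post (18 x 20 mm); x: outward, the way the hook points; z up. A flat bar 20 wide, 6 mm thick runs out level from the post's top to x = 80 mm, upper side 200 mm above the table, then a lip (x = 80 to 86 mm) rises to 212 mm. Nothing is above. The window goes over the lip from outside and rests on the bar.
- disc_tab (a point): Bystander: round blank aluminium plate (84 mm disc with a tab 30 mm wide on top, no window, no graduations) upright in a second, equal wooden holder. The point is in its tab, 15 mm below its top, 145 mm above the table. It stays there.

How it is judged:
At the end, for the whole second after the job is handed in: The scale plate hangs at rest on the hook's bar, window over the bar between post and lip (grip point 219 to 237 mm above the table, within 18 mm of the bar's centreline), upright within 0.2 rad, its graduated face pointing outward from the post within 0.4 rad (x of scale_tab in the frame of hook_stand between 0.008 and 0.082 m and y of scale_tab in the frame of hook_stand between -0.018 and 0.018 m and z of scale_tab in the frame of hook_stand between 0.219 and 0.237 m and x of scale_front in the frame of hook_stand between 0.09 and 0.2 m and angle between scale_tab's own z axis and vertical below 0.2 rad and angle between the x axis of scale_tab and the x axis of hook_stand, either way round below 0.4 rad); the robot touches nothing.
It fails at once if the round plate is moved more than 30 mm (distance of disc_tab from where it was at the start of the episode above 0.03 m).
It also fails if it takes over 43 s, if anything falls off the work surface, if the arm or the gripper's body presses on something with over 40 N, if the wrist force passes 120 N, or if a joint passes its speed limit or range.

### The arm

A 7-joint arm with a two-finger parallel gripper is mounted at the origin on the work surface. World frame = base frame: x ahead of the robot, y to its left, z up, the work surface at z = 0. Lengths are in m, angles in rad, forces in N, time in s.
With the tool pointing down it reaches from about 0.4 to 0.875 m from the base axis. Payload 19.3 kg.
Tool frame: the origin (TCP) lies midway between the tips of the shut fingers; the grasp point (between the pads) lies 19 mm behind it; z points along the fingers, y is the line along which they close (so a half turn about z gives the same grasp; the last joint's range is limited). The gripper opens to 85 mm and grips with 20 to 120 N. Pads are 22 mm wide; open, the fingers measure 114 mm over their backs; the gripper's body (76 mm by 85 mm) begins 54 mm behind the grasp point. The pads swing forward as they close: fully open they stand 13 mm farther back than shut.
Start: joints at [1.2, 0.521, -0.036, 1.599, 0.021, 1.021, -0.113], TCP at [0.185, -0.597, 0.231] pointing down, gripper open.
Joint ranges: [-2.91, 2.91], [-0.3, 2.13], [-1.5, 1.42], [0.17, 2.43], [-1.26, 4.41], [0.16, 1.93], [-2.52, 2.52]. Speed limits (rad/s): [1.89, 1.89, 2.39, 2.39, 3.01, 3.01, 3.01].

### API

Orientations are given as [roll, pitch, yaw] about the fixed x, y, z axes, in that order (R = Rz(yaw) Ry(pitch) Rx(roll)).
In Python, from workcell import * gives the robot as it stands.
- The arm moves only by the shell command python3 -m creep 'ROWS' [FORCE]. ROWS is JSON, a list that holds one entry, the list of rows, each a list of 7 numbers: the closure, from -1 (fully open) to 1 (shut), then the shift along the tool's x, y, z in m, then the turn, a rotation vector about the tool's x, y, z in degrees. A call has 1 to 10 rows; each row shifts and turns the commanded pose from where the row before left it, along the tool's axes as they then stand; what a row does not reach is not made up. A row lasts 1/10 s, in which the tool goes at most 50 mm and 8.59 degrees, less where a joint would pass 70% of its speed; a pose out of reach is approached as far as the arm can. A call is refused whole if a number of a shift passes 0.05 or a number of a turn 8.59, either way. A call with a gripper value outside its range is refused whole. The fingers move at their own pace and stop on an object; FORCE is the grip in N (left out, the last holds). Time passes only in rows, so rows that do not move let the fingers close. It gives the time, the measured TCP pose, the force, the opening and the grip force at its end, in the units of the state.
- observe(): the state, without advancing time (a new reading comes with each control period).
- grab_frame(name): name is "scene" or "top" or "wrist"; returns a dict with "image" (420x560x3 uint8, red, green, blue), "range_z" (420x560 float32, m along the optical axis (not along the pixel's ray), 0 where there is no reading), "fx", "fy", "cx", "cy" (pixels), "R" (3x3) and "t" (3): a world point X has camera coordinates R X + t; the wrist camera has in their place "T_tool_cam" (4x4, takes a point from camera to tool coordinates, whose origin is the TCP and whose axes are the flange's). Camera axes: x right, y down, z forward; pixel columns grow to the right and rows downward; lengths in m; the calibration is good to about 2 mm. A picture is of the moment at which its call begins: read the wrist's pose just before it.
- job_done(): hands the job in; it is judged then, once.
Trained networks look in a picture, given as the dict that the camera call returned (one of the last four; its "shot" number tells which), for a name from the list of things; names that differ only in an ending like _2 or _b are one class to them, and where a whole thing is asked for, a point or a joint stands for the part that bears it (a point fixed in the world has none). Each returns a list of dicts, best first, with "confidence" (0 to 1); they miss things now and then, are a little off and sometimes report something else, mostly with a low value. They report only what shows in the picture. A call takes as long as a camera call.
- find_in(picture, thing): "extent" ([centre column, centre row, width, height] in pixels, round what is visible of it).
- outline_of(picture, thing): "region" (420x560 bool, what is visible of it) and "extent" ([centre column, centre row, width, height] in pixels, round what is visible of it).
- tip_of(picture, thing): "position" ([column, row] in pixels: a listed point, or the origin of a listed thing).
The state is a dict: "clock": time; "qpos": joint angles; "qd": joint speeds; "joint_efforts": joint torques, N m; "position": TCP position; "tool_rot": TCP orientation; "force": force on the tool from outside, world axes, zero at the start; "moment": the same for the moment, N m; "grip_width": finger opening in m; "finger_force": force on a finger pad.
Only numpy, scipy, OpenCV 4.12 (cv2) and the standard library are available. Lean on these libraries where they do the work, as an engineer would, in place of code of your own. Each camera call takes 0.05 s, during which the arm holds its last target. There are 200 camera calls.

## Working session

There is one attempt and no reset: what is moved stays moved. The work goes in short steps, Python scripts to look and compute and a shell command to move; the robot and the scene stay as the last step left them, time stands still between calls to the robot, and variables do not carry over. Pictures are saved under pics/ and viewed, at most 10 in all, crops included, and the job is handed in when it is done.

```bash
mkdir -p pics
cat > h.py <<'E'
from workcell import *
import numpy as np, cv2
from scipy.spatial.transform import Rotation as Ro
def world(f,u,v,z=None):
    if z is None:
        p=f["range_z"][int(v)-2:int(v)+3,int(u)-2:int(u)+3]; p=p[p>0]; z=np.median(p)
    c=np.array([(u-f["cx"])/f["fx"]*z,(v-f["cy"])/f["fy"]*z,z])
    return f["R"].T@(c-f["t"])
def cloud(f,m):
    v,u=np.nonzero(m&(f["range_z"]>0)); z=f["range_z"][v,u]
    c=np.stack([(u-f["cx"])/f["fx"]*z,(v-f["cy"])/f["fy"]*z,z],1)
    return (c-f["t"])@f["R"]
E
python3 - <<'E'
from h import *
np.set_printoptions(precision=4,suppress=True)
s=observe();print(s["clock"],s["position"],s["tool_rot"],s["grip_width"])
ims=[]
for n in ["scene","top"]:
    f=grab_frame(n); ims.append(f["image"]); print(n,"cam at",-f["R"].T@f["t"])
    for th in ["scale_tab","scale_front","hook_stand","disc_tab"]:
        for d in tip_of(f,th)[:2]:
            try: print(th,d["confidence"],d["position"],world(f,*d["position"]))
            except Exception as e: print(th,d,e)
    for th in ["scale_tab","hook_stand","disc_tab"]:
        for d in outline_of(f,th)[:1]:
            P=cloud(f,d["region"]); print("outline",th,d["confidence"],d["extent"],len(P),np.percentile(P,[2,50,98],axis=0).tolist())
    cv2.imwrite(f"pics/{n}0.png",f["image"][:,:,::-1])
E
```

```text
0.0 [ 0.185  -0.5966  0.2307] [-3.1404  0.0001  0.3008] 0.08509261785249769
scene cam at [ 1.2102 -0.2817  0.6669]
scale_tab 0.68 [261.2, 194.8] [ 0.5241 -0.0947  0.1568]
disc_tab 0.89 [153.2, 226.5] [ 0.5403 -0.2889  0.1495]
outline scale_tab 0.59 [262.1, 221.2, 8.1, 71.9] 522 [[0.28071617161538553, -0.10091785701698361, 0.00034140774688245536], [0.524553273672513, -0.09547806739428362, 0.09451564554901343], [0.5445790963363254, -0.037463431197396674, 0.16108289181637042]]
outline hook_stand 0.81 [377.5, 180.1, 75.6, 99.0] 2987 [[0.23549017329747263, 0.12787640874138526, -3.328501450054213e-05], [0.4647123120200666, 0.18152888300870615, 0.015369972646984732], [0.5417473500154539, 0.33768586045647797, 0.2040019490063982]]
outline disc_tab 0.73 [158.5, 249.4, 42.8, 62.1] 1779 [[0.44491077761274916, -0.3295070086353486, 0.0025685215332946127], [0.5364347303054524, -0.2949061241759902, 0.0763654840462511], [0.5524361383609169, -0.2610550762049227, 0.16058457727495468]]
top cam at [ 0.2906 -0.0453  1.1528]
scale_tab 0.74 [292.5, 220.4] [ 0.5034 -0.094   0.1572]
disc_tab 0.8 [391.6, 205.2] [ 0.5285 -0.2926  0.1567]
outline scale_tab 0.71 [289.5, 226.1, 9.7, 37.3] 137 [[0.47382580690043885, -0.09531746221509282, 0.04591062497222395], [0.4936850678464287, -0.08890871518821045, 0.12983191116800938], [0.5344864376793104, -0.08274596971625103, 0.16276559729764217]]
outline hook_stand 0.87 [163.9, 244.6, 54.5, 91.4] 3105 [[0.39265213023700096, 0.13001530559501415, 0.009042709230722167], [0.44743761413687066, 0.18310568724790352, 0.014723158354198596], [0.5340683952996017, 0.2443244641394356, 0.20268461790786202]]
outline disc_tab 0.76 [382.4, 212.1, 37.6, 23.1] 596 [[0.5121788350184526, -0.3259803145592231, 0.023792328753460542], [0.5288658960808361, -0.2918451290673316, 0.08008623674706075], [0.5481155082080107, -0.2595078247772522, 0.16050467273429322]]
```

Run:
```python
import cv2,numpy as np
a=cv2.imread("pics/scene0.png")[130:310,110:450];b=cv2.imread("pics/top0.png")[150:330,110:450]
cv2.imwrite("pics/both.png",cv2.resize(np.vstack([a,b]),(566,600),interpolation=cv2.INTER_CUBIC))
```

```text
(no output)
```

View pics/both.png

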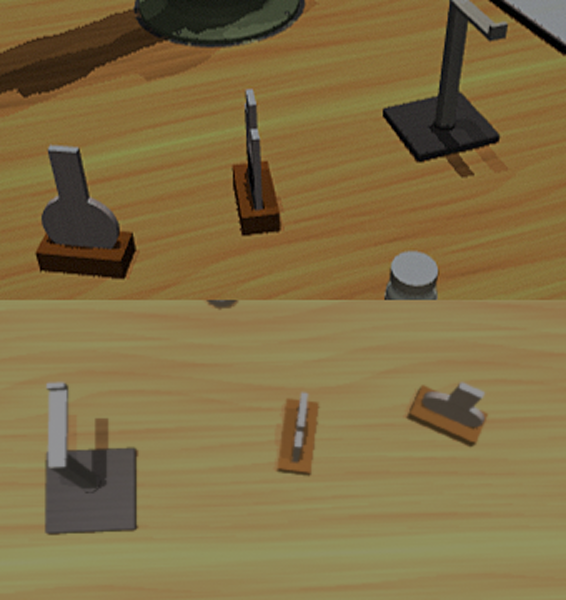

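The scale plate stands almost edge-on to the cameras (scene crop (250,150), top crop (300,430)), the disc is off to the side, and the hook bar points roughly along +x. I can't see the graduated face yet, so next come the bar and plate axes and a wrist view.

Run:
```python
from h import *
np.set_printoptions(precision=4,suppress=True)
def rect(P,name):
    r=cv2.minAreaRect((P[:,:2]*1000).astype(np.float32)); b=cv2.boxPoints(r); print(name,len(P),"c",r[0],"size",r[1],"ang",r[2])
    c=P[:,:2].mean(0); w,V=np.linalg.eigh(np.cov(P[:,:2].T)); d=V[:,1]; print("   pca",c,np.degrees(np.arctan2(d[1],d[0])), "z",P[:,2].min(),P[:,2].max())
for n in ["top","scene"]:
    f=grab_frame(n); full=cloud(f,np.ones((420,560),bool))
    x,y,z=full.T
    m=(abs(x-.5)<.1)&(abs(y+.09)<.06)
    rect(full[m&(z>.06)&(z<.175)],n+" plate"); rect(full[m&(z>.02)&(z<.036)],n+" holder"); rect(full[m&(z>.13)&(z<.175)],n+" tab")
    m=(abs(x-.47)<.15)&(abs(y-.18)<.1)
    rect(full[m&(z>.19)&(z<.225)],n+" bar"); rect(full[m&(z>.005)&(z<.03)],n+" base");rect(full[m&(z>.207)&(z<.225)],n+" lip");rect(full[m&(z>.04)&(z<.18)],n+" post")
f=grab_frame("wrist"); print(f["T_tool_cam"],f["fx"],f["cx"],f["cy"])
cv2.imwrite("pics/w0.png",f["image"][:,:,::-1])
for th in ["scale_tab","disc_tab","scale_front"]: print(th,[(d["confidence"],d["position"]) for d in tip_of(f,th)[:2]])
```

```text
top plate 161 c (507.14739990234375, -90.85226440429688) size (8.103032112121582, 67.83760833740234) ang 80.82150268554688
   pca [ 0.4997 -0.0895] 171.0410735998618 z 0.06059351758452485 0.16221496785179695
top holder 655 c (507.6584167480469, -90.78059387207031) size (43.931400299072266, 97.09344482421875) ang 80.96910858154297
   pca [ 0.5052 -0.0903] 170.89073915239706 z 0.02016594343645581 0.03565618169626714
top tab 75 c (516.0220336914062, -92.33374786376953) size (8.015227317810059, 46.97080993652344) ang 80.79906463623047
   pca [ 0.5063 -0.0908] 169.43732757989562 z 0.1307648796306633 0.16221496785179695
top bar 586 c (493.5766906738281, 188.37185668945312) size (96.13566589355469, 20.599979400634766) ang 0.8172101378440857
   pca [0.4945 0.1881] -178.93679655017263 z 0.19060476560625866 0.21488103108957726
top base 2399 c (470.818115234375, 183.00973510742188) size (194.3115234375, 294.538818359375) ang 87.59387969970703
   pca [0.4402 0.1831] 135.27575683382938 z 0.00502273853035461 0.02916870138248481
top lip 37 c (537.534912109375, 189.02066040039062) size (6.6393022537
[... 1331 characters left out ...]
61889917 z 0.005005510414680274 0.029802111660480003
scene lip 46 c (539.8944091796875, 188.90406799316406) size (8.87236213684082, 22.126182556152344) ang 4.222000598907471
   pca [0.5406 0.1876] 89.38497712247856 z 0.2072277652335318 0.21377159652868227
scene post 681 c (462.25250244140625, 183.04234313964844) size (25.3017635345459, 20.638347625732422) ang 53.691646575927734
   pca [0.4622 0.1838] 58.266229811614494 z 0.04046226542339621 0.1799051048121237
[[-0.0007 -0.9633 -0.2685  0.0682]
 [ 1.     -0.0005 -0.0007  0.0008]
 [ 0.0006 -0.2685  0.9633 -0.1424]
 [ 0.      0.      0.      1.    ]] 347.8960139248156 279.38294974576826 213.89909489744147
scale_tab []
disc_tab []
scale_front []
```

```bash
cat > go.py <<'E'
# usage: go.py x y z roll pitch yaw : remaining shift in tool axes, turn rotvec (deg)
import sys; from h import *
np.set_printoptions(precision=4,suppress=True)
def rem(p,rpy):
    s=observe(); R=Ro.from_euler("xyz",s["tool_rot"]); T=Ro.from_euler("xyz",rpy)
    print("t",s["clock"],"pos",np.array(s["position"]),"rpy",np.array(s["tool_rot"]),"q",np.array(s["qpos"]))
    print("shift tool",R.inv().apply(np.array(p)-s["position"]),"shift in target axes",T.inv().apply(np.array(p)-s["position"]),"turn",(R.inv()*T).as_rotvec(degrees=True))
if __name__=="__main__":
    a=list(map(float,sys.argv[1:])); rem(a[:3],a[3:])
E
python3 -m creep '[[[-1,0.05,0,0,0,0,-4.5],[-1,0.05,0,0,0,0,-4.5],[-1,0.05,0,0,0,0,-4.5],[-1,0.05,0,0,0,0,-4.5],[-1,0.05,0,0,0,0,-4.5],[-1,0.05,-0.01,0,0,0,-4.5],[-1,0.05,-0.01,0,0,0,-4.5],[-1,0.05,-0.01,0,0,0,-4.5],[-1,0.05,-0.01,0,0,0,-4.5],[-1,0.05,-0.01,0,0,0,-4.5]]]'
python3 go.py 0.5 0.06 0.23 3.1416 0 1.41
```

```text
clock: 2.1
position: [0.533, -0.27, 0.2314]
tool_rot: [3.141, -0.0, 1.089]
force: [-0.0, -0.6, 0.3]
grip_width: 0.0856
finger_force: 0.0
t 2.1 pos [ 0.533  -0.27    0.2314] rpy [ 3.1412 -0.0001  1.0894] q [ 0.5826  0.4903 -0.3035  1.6649  0.1667  1.0114 -0.2574]
shift tool [ 0.2772 -0.182   0.0013] shift in target axes [ 0.3205 -0.0854  0.0014] turn [  0.0225  -0.0028 -18.3716]
```

```bash
python3 -m creep '[[[-1,0.045,-0.02,0,0,0,-6],[-1,0.045,-0.018,0,0,0,-6],[-1,0.046,-0.014,0,0,0,-6],[-1,0.046,-0.012,0,0,0,0],[-1,0.046,-0.012,0,0,0,0],[-1,0.046,-0.012,0,0,0,0],[-1,0.046,-0.012,0,0,0,0],[-1,0,0,0,0,0,0]]]'
python3 - <<'E'
from h import *
from go import rem
rem([.508,-.091,.23],[3.1416,0,1.41])
f=grab_frame("wrist"); cv2.imwrite("pics/w1.png",f["image"][:,:,::-1])
for th in ["scale_tab","scale_front","hook_stand"]: print(th,[(d["confidence"],d["position"]) for d in tip_of(f,th)[:2]])
E
```

```text
clock: 2.9
position: [0.5175, 0.0699, 0.2318]
tool_rot: [3.141, -0.003, 1.408]
force: [0.1, -0.9, -0.1]
grip_width: 0.0855
finger_force: 0.0
t 2.9 pos [0.5175 0.0699 0.2318] rpy [ 3.1413 -0.0026  1.4082] q [ 0.1226  0.3898 -0.48    1.8514  0.2148  0.9503 -0.6148]
shift tool [-0.1603  0.0167  0.0014] shift in target axes [-0.1604  0.0164  0.0018] turn [ 0.017  -0.1468 -0.105 ]
scale_tab []
scale_front []
hook_stand [(0.86, [200.4, 75.9])]
```

View pics/w1.png

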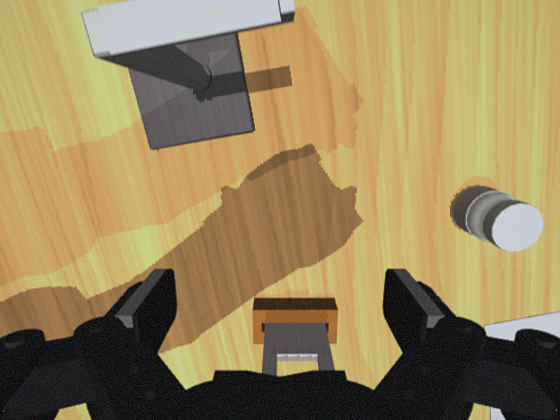

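The wrist view shows the holder at (295,320) and the panel below the window at (297,337). It looks plain, so I'll magnify it with the contrast stretched.

Run:
```python
import cv2,numpy as np
a=cv2.imread("pics/w1.png")[290:385,235:355]
g=a[...,1].astype(float); print(a[325:326].shape, g[33:62:3,28:96:4].astype(int))
b=np.clip((a.astype(float)-20)*2.2,0,255).astype(np.uint8)
cv2.imwrite("pics/w1c.png",cv2.resize(b,None,fx=5,fy=5,interpolation=cv2.INTER_CUBIC))
```

```text
(0, 120, 3) [[ 59  88  77  83  81  84  82  78  84  85  81  84  78  79  76  80  55]
 [ 32  76  76  83  78  78  74  82  80  78  85  79  80  74  78  80  26]
 [ 37  80  83  78  79  87  80  77  81  80  76  76  74  77  80  75  44]
 [ 93  79  80  80  82  78  75  81  78  78  78  81  77  75  82  82  72]
 [105  78  80  84  82  82  77  83  80  85  77  76  79  84  79  84  84]
 [104  80  79  83  78  79  77  79  78  82  78  85  79  77  81  78  78]
 [105  79  81  82  81  80  76  75  78  85  77  81  81  79  81  80  80]
 [130  76  80  83  80  82  73  80  77  79  78  83  74  80  76  75  79]
 [131  82  77  74  76  80  73  76  83  79  83  82  78  81  78  73  82]
 [114  86  77  76  74  77  72  75  78  71  77  78  74  76  78  76  81]]
```

View pics/w1c.png

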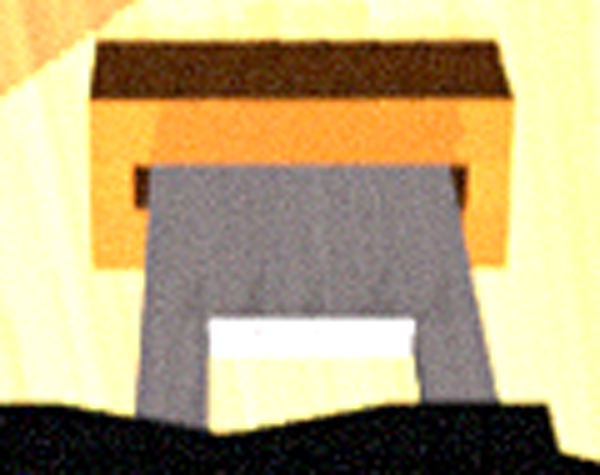

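Run:
```python
import cv2,numpy as np
from h import *
fs=[grab_frame("wrist")["image"].astype(float).mean(2) for _ in range(3)]
a=np.mean(fs,0)[290:385,235:355]
for r in range(44,64,2): print(r,a[r:r+2,28:100:2].mean(0).astype(int) if 0 else a[r:r+2,30:96].mean(0).reshape(-1,2).mean(1).round().astype(int))
```

```text
44 [ 80  80  81  80  81  82  80  81  81  78  79  80  80  82  81  80  83  82
  78  82  80  81  80  80  79  80  80  81  81  79  78  87 106]
46 [ 81  80  82  81  80  79  80  79  80  80  78  80  80  81  81  79  81  81
  81  80  79  81  80  77  80  79  80  81  80  77  80  82 126]
48 [ 81  81  81  81  77  78  80  81  81  79  76  79  81  80  82  80  79  82
  79  80  79  80  77  76  78  80  79  81  76  77  80  80 146]
50 [ 80  80  82  79  75  81  81  80  81  78  74  80  79  81  82  79  76  82
  80  80  79  79  74  75  79  80  80  80  75  77  82  77 127]
52 [ 80  80  81  76  76  81  79  79  81  73  75  81  79  81  80  75  75  83
  77  80  80  76  76  75  79  79  79  77  76  76  81  76 107]
54 [81 80 78 75 76 81 78 78 75 72 73 76 77 78 76 72 73 80 77 78 76 72 73 73
 78 78 77 74 77 76 81 79 90]
56 [ 81  80  78  77  76 104 152 151 152 150 148 150 152 151 153 152 141 151
 155 163 166 170 160 156 166 165  82  80  80  79  83  82  82]
58 [ 82  79  80  82  78 121 197 183 164 162 148 172 193 174 166 162 143 173
 192 170 160 164 155 168 192 167  77  81  82  80  81  82  79]
60 [ 83  81  82  82  80  99 151 150 150 146 148 146 148 149 153 147 149 155
 148 150 147 148 146 150 146 146  75  80  82  80  81  83  77]
62 [ 82  80  81  82  79 101 154 151 152 150 152 150 151 152 155 150 153 155
 152 155 152 153 151 155 149 151  71  79  82  80  79  83  80]
```

Faint periodic marks show just under the window, at the limit of this steep view. I'll tilt the tool so the camera sees the face more squarely.

```bash
python3 -m creep '[[[-1,0,0,0,0,-8.5,0],[-1,0,0,0,0,-8.5,0],[-1,0,0,0,0,-8.5,0],[-1,0,0,0,0,-8.5,0],[-1,0,0,0,0,0,0]]]'
python3 - <<'E'
from h import *
f=grab_frame("wrist"); cv2.imwrite("pics/w2.png",f["image"][:,:,::-1])
b=f["image"][150:400,180:430,::-1]
cv2.imwrite("pics/w2c.png",cv2.resize(np.clip(b*1.6,0,255).astype(np.uint8),(600,600),interpolation=cv2.INTER_CUBIC))
E
```

```text
clock: 3.75
position: [0.5178, 0.0663, 0.2293]
tool_rot: [-3.138, 0.599, 1.408]
force: [-0.5, 0.2, -1.3]
grip_width: 0.0853
finger_force: 0.0
```

View pics/w2c.png

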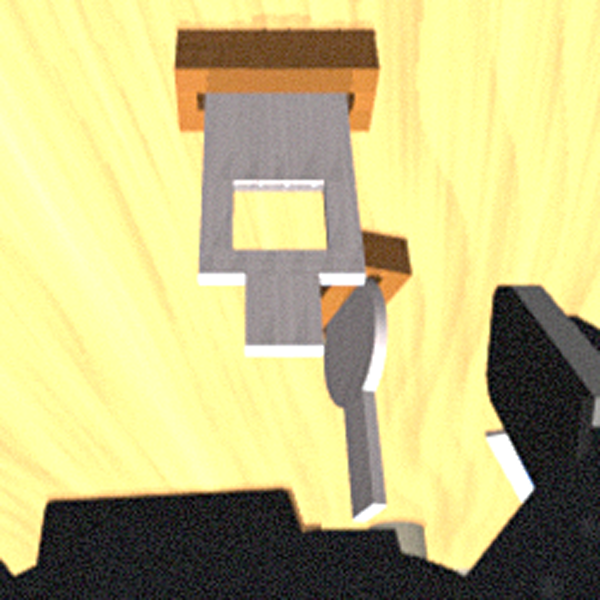

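The plate now shows whole: panel at crop (280,140), window at (280,215), tab at (285,310). The face on the +y side is plain brushed metal, so the graduations are on the −y side (normal about −99°). I'll grasp with tool y along that direction, which is yaw −9°.

```bash
python3 -m creep '[[[-1,0,0,0,0,8.5,0],[-1,0,0,0,0,8.5,0],[-1,0,0,0,0,8.5,0],[-1,0,0,0,0,8.5,0],[-1,-0.04,0.004,0,0,0,0],[-1,-0.04,0.004,0,0,0,0],[-1,-0.04,0.004,0,0,0,0],[-1,-0.04,0.004,0,0,0,0]]]'
python3 -m creep '[[[-1,0,0,0,0,0,8.5],[-1,0,0,0,0,0,8.5],[-1,0,0,0,0,0,8.5],[-1,0,0,0,0,0,8.5],[-1,0,0,0,0,0,8.5],[-1,0,0,0,0,0,8.5],[-1,0,0,0,0,0,8.5],[-1,0,0,0,0,0,8.5],[-1,0,0,0,0,0,8.5],[-1,0,0,0,0,0,8.5]]]'
python3 go.py .509 -.0915 .23 3.1416 0 -0.157
```

```text
clock: 4.6
position: [0.5064, -0.1005, 0.2322]
tool_rot: [3.139, -0.0, 1.397]
force: [0.8, 0.0, -0.4]
grip_width: 0.0858
finger_force: 0.0
clock: 5.6
position: [0.5068, -0.0988, 0.232]
tool_rot: [-3.141, -0.003, -0.092]
force: [-0.6, -0.1, -1.0]
grip_width: 0.0856
finger_force: 0.0
t 5.6 pos [ 0.5068 -0.0988  0.232 ] rpy [-3.141  -0.0026 -0.0924] q [ 0.166   0.3489 -0.1125  1.8809  0.048   0.9117 -1.6323]
shift tool [ 0.0015 -0.0075  0.0021] shift in target axes [ 0.001  -0.0075  0.002 ] turn [-0.0359 -0.1472  3.6994]
```

```bash
python3 -m creep '[[[-1,0.001,-0.007,0,0,0,3.7],[-1,0,0,0.02,0,0,0],[-1,0,0,0,0,0,0]]]'
python3 - <<'E'
from h import *
from go import rem
rem([.509,-.0915,.126],[3.1416,0,-.157])
s=observe(); f=grab_frame("wrist"); T=f["T_tool_cam"]
v,u=np.nonzero(f["range_z"]>0); z=f["range_z"][v,u]
c=np.stack([(u-f["cx"])/f["fx"]*z,(v-f["cy"])/f["fy"]*z,z],1)@T[:3,:3].T+T[:3,3]
P=Ro.from_euler("xyz",s["tool_rot"]).apply(c)+s["position"]
for lo,hi in [(.13,.166),(.02,.033)]:
    m=(P[:,2]>lo)&(P[:,2]<hi)&(np.hypot(P[:,0]-.509,P[:,1]+.0915)<.06)
    Q=P[m]; 
    if len(Q)>5: print(lo,len(Q),cv2.minAreaRect((Q[:,:2]*1000).astype(np.float32)),Q.mean(0),"tool",np.percentile(c[m],[1,50,99],axis=0))
cv2.imwrite("pics/w3.png",f["image"][:,:,::-1])
E
```

```text
clock: 5.9
position: [0.5075, -0.0914, 0.2104]
tool_rot: [-3.141, 0.001, -0.15]
force: [-0.9, -0.1, 0.3]
grip_width: 0.0854
finger_force: 0.0
t 5.9 pos [ 0.5075 -0.0914  0.2104] rpy [-3.1412  0.0005 -0.1499] q [ 0.1427  0.3762 -0.102   1.904   0.0486  0.8643 -1.7046]
shift tool [ 0.0015 -0.0001  0.0844] shift in target axes [ 0.0015 -0.0002  0.0844] turn [-0.0219  0.0306  0.4053]
0.13 825 ((509.0259094238281, -92.13229370117188), (7.978927135467529, 30.902864456176758), 80.79312133789062) [ 0.5121 -0.0926  0.157 ] tool [[-0.013  -0.0033  0.0493]
 [ 0.0055  0.0003  0.0509]
 [ 0.0169  0.0044  0.0797]]
0.02 3460 ((509.067138671875, -92.30815124511719), (43.65753173828125, 96.46058654785156), 80.54519653320312) [ 0.5136 -0.0928  0.0276] tool [[-0.0449 -0.0212  0.181 ]
 [ 0.008   0.      0.1828]
 [ 0.0497  0.0222  0.1847]]
```

View pics/w3.png

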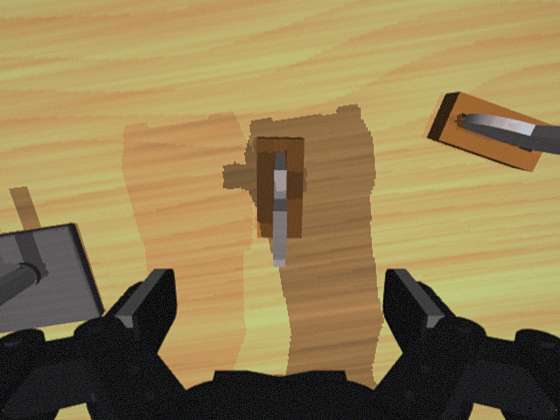

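The tab's top edge, at (280,250), is centred between the open fingers and measures 8 x 31 mm at (0.509, −0.092). Now down and grip.

```bash
python3 -m creep '[[[-1,0.0015,0.0005,0.03,0,0,0.4],[-1,0,0,0.03,0,0,0],[-1,0,0,0.024,0,0,0],[-1,0,0,0,0,0,0],[1,0,0,0,0,0,0],[1,0,0,0,0,0,0],[1,0,0,0,0,0,0],[1,0,0,0,0,0,0],[1,0,0,0,0,0,0],[1,0,0,0,0,0,0]]]' 70
python3 -m creep '[[[1,0,0,0,0,0,0],[1,0,0,0,0,0,0],[1,0,0,0,0,0,0]]]' 70
```

```text
clock: 6.95
position: [0.5102, -0.0911, 0.1278]
tool_rot: [3.141, -0.001, -0.155]
force: [-2.2, -0.4, 8.4]
grip_width: 0.0072
finger_force: 68.9
clock: 7.25
position: [0.5101, -0.0911, 0.1278]
tool_rot: [3.141, -0.001, -0.155]
force: [-0.9, -0.8, 8.2]
grip_width: 0.0071
finger_force: 68.9
```

```bash
python3 -m creep '[[[1,0,0,-0.01,0,0,0],[1,0,0,-0.02,0,0,0],[1,0,0,-0.03,0,0,0],[1,0,0,-0.03,0,0,0],[1,0,0,-0.03,0,0,0],[1,0,0,0,0,0,0]]]' 70
python3 go.py .62 .188 .24 3.1416 0 1.588
```

```text
clock: 7.85
position: [0.5113, -0.091, 0.2514]
tool_rot: [-3.141, -0.006, -0.155]
force: [0.4, -0.1, -2.3]
grip_width: 0.007
finger_force: 68.5
t 7.85 pos [ 0.5113 -0.091   0.2514] rpy [-3.1412 -0.0057 -0.1549] q [ 0.142   0.3292 -0.1019  1.8538  0.0406  0.9548 -1.7034]
shift tool [ 0.0642 -0.2925  0.0118] shift in target axes [0.2771 0.1134 0.0114] turn [  0.2661  -0.2579 -99.859 ]
```

```bash
python3 -m creep '[[[1,0.02,0,0,0,0,0],[1,0.04,-0.006,0,0,0,-4],[1,0.04,-0.01,0,0,0,-8],[1,0.02,0,0,0,0,-8],[1,0,0,0,0,0,-8],[1,0,0,0,0,0,-8],[1,0,0,0,0,0,-8],[1,0,0,0,0,0,-8],[1,0,0,0,0,0,-8],[1,0,0,0,0,0,-8]]]' 70
python3 -m creep '[[[1,0,0,0,0,0,-8],[1,0,0,0,0,0,-8],[1,0,0,0,0,0,-8],[1,0,0,0,0,0,-4],[1,0,0,0,0,0,0],[1,0,0,0,0,0,0]]]' 70
python3 go.py .63 .188 .24 3.1416 0 1.588
```

```text
clock: 8.85
position: [0.6304, -0.0865, 0.2469]
tool_rot: [-3.141, 0.0, 1.038]
force: [-0.3, 0.0, -1.4]
grip_width: 0.0068
finger_force: 68.3
clock: 9.45
position: [0.6305, -0.0866, 0.247]
tool_rot: [-3.141, -0.0, 1.518]
force: [-0.2, 0.6, -1.5]
grip_width: 0.0072
finger_force: 68.3
t 9.45 pos [ 0.6305 -0.0866  0.247 ] rpy [-3.141  -0.0001  1.5183] q [ 0.3557  0.561  -0.4778  1.5319  0.2755  1.1167 -0.2336]
shift tool [ 0.2742 -0.0149  0.0071] shift in target axes [0.2746 0.0042 0.007 ] turn [-0.0359 -0.0087 -3.9953]
```

Now to the point outside the lip, then a look at the face and the plate's pose in the grip.

```bash
python3 -m creep '[[[1,0.03,0,0,0,0,-4],[1,0.045,0,0,0,0,0],[1,0.05,0.001,0,0,0,0],[1,0.05,0.001,0,0,0,0],[1,0.05,0.001,0,0,0,0],[1,0.035,0.001,0.003,0,0,0],[1,0.014,0,0.003,0,0,0],[1,0,0,0,0,0,0],[1,0,0,0,0,0,0]]]' 70
python3 - <<'E'
from h import *
from go import rem
rem([.63,.188,.235],[3.1416,0,1.588])
f=grab_frame("scene"); 
for th in ["scale_tab","scale_front","hook_stand"]: print(th,[(d["confidence"],d["position"]) for d in tip_of(f,th)[:1]])
full=cloud(f,np.ones((420,560),bool)); x,y,z=full.T
m=(abs(x-.63)<.03)&(abs(y-.188)<.06)&(z>.06)&(z<.19); Q=full[m]
A=np.c_[Q[:,1:],np.ones(len(Q))]; co=np.linalg.lstsq(A,Q[:,0],rcond=None)[0]
print("plate pts",len(Q),np.percentile(Q,[1,50,99],axis=0).tolist(),"x = a*y+b*z+c",co)
b=f["image"][60:260,280:480,::-1]; cv2.imwrite("pics/s1c.png",cv2.resize(np.clip(b*1.3,0,255).astype(np.uint8),(600,600),interpolation=cv2.INTER_CUBIC))
E
```

```text
clock: 10.35
position: [0.6316, 0.1864, 0.2411]
tool_rot: [-3.141, 0.001, 1.589]
force: [-0.2, -1.3, -1.0]
grip_width: 0.007
finger_force: 68.3
t 10.35 pos [0.6316 0.1864 0.2411] rpy [-3.1413  0.0009  1.589 ] q [-0.054   0.6098 -0.5159  1.4732  0.3166  1.1426 -0.6064]
shift tool [ 0.0016 -0.0015  0.0061] shift in target axes [ 0.0016 -0.0015  0.0061] turn [-0.0155  0.0517  0.0571]
scale_tab [(0.92, [441.7, 145.1])]
scale_front []
hook_stand [(0.9, [374.7, 209.7])]
plate pts 1031 [[0.6293766331564864, 0.14983405726124274, 0.12431177506364187], [0.636034821493583, 0.18109077836025522, 0.1579252052539038], [0.638505793583559, 0.21782590661477708, 0.18944140928946812]] x = a*y+b*z+c [0.0059 0.0062 0.6338]
```

View pics/s1c.png

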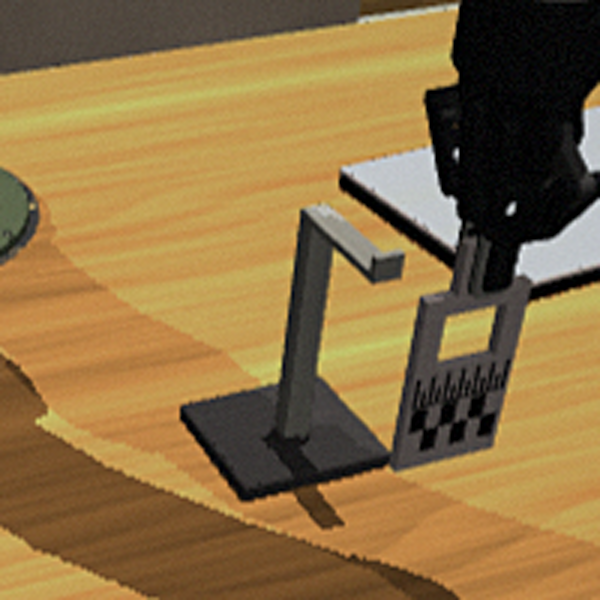

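The graduations are clearly on the face toward +x (crop (460,400)), the plate is upright, and its centre is at y = 0.184. I'll drop 9 mm so the window brackets the lip, shift +3 mm in y, and move in over it.

```bash
python3 -m creep '[[[1,0.003,0,0.005,0,0,0],[1,0,0,0.004,0,0,0],[1,0,-0.015,0,0,0,0],[1,0,-0.015,0,0,0,0],[1,0,0,0,0,0,0],[1,0,0,0,0,0,0]]]' 70
python3 go.py .503 .1895 .231 3.1416 0 1.588
```

```text
clock: 11.15
position: [0.6016, 0.1896, 0.2323]
tool_rot: [3.141, 0.0, 1.591]
force: [0.2, 0.1, -0.6]
grip_width: 0.0074
finger_force: 68.5
t 11.15 pos [0.6016 0.1896 0.2323] rpy [3.1413 0.0001 1.5905] q [-0.0539  0.5736 -0.5254  1.5634  0.3125  1.089  -0.6359]
shift tool [ 0.0018 -0.0986  0.0013] shift in target axes [ 0.0016 -0.0986  0.0013] turn [0.0147 0.0079 0.1443]
```

```bash
python3 -m creep '[[[1,0,-0.015,0.001,0,0,0],[1,0,-0.015,0,0,0,0],[1,0,-0.015,0,0,0,0],[1,0,-0.015,0,0,0,0],[1,0,0,0,0,0,0]]]' 70
python3 -m creep '[[[1,0,-0.015,0,0,0,0],[1,0,-0.015,0,0,0,0],[1,0,-0.009,0,0,0,0],[1,0,0,0,0,0,0],[1,0,0,0,0,0,0]]]' 70
```

```text
clock: 11.65
position: [0.5407, 0.1887, 0.2314]
tool_rot: [-3.141, 0.0, 1.591]
force: [0.6, 0.4, -2.1]
grip_width: 0.0071
finger_force: 68.7
clock: 12.15
position: [0.5033, 0.1878, 0.2314]
tool_rot: [3.141, -0.0, 1.59]
force: [0.8, -0.9, -1.7]
grip_width: 0.0064
finger_force: 68.7
```

```bash
python3 -m creep '[[[1,0,0,0.006,0,0,0],[1,0,0,0.006,0,0,0],[1,0,0,0.006,0,0,0],[1,0,0,0,0,0,0],[1,0,0,0,0,0,0]]]' 70
python3 -m creep '[[[1,0,0,0.0015,0,0,0],[1,0,0,0,0,0,0],[1,0,0,0,0,0,0]]]' 70
```

```text
clock: 12.65
position: [0.5024, 0.1878, 0.213]
tool_rot: [-3.141, 0.0, 1.591]
force: [0.2, 0.4, -1.5]
grip_width: 0.0072
finger_force: 68.9
clock: 12.95
position: [0.5024, 0.1878, 0.2118]
tool_rot: [3.142, -0.0, 1.59]
force: [0.7, 0.3, -0.5]
grip_width: 0.0068
finger_force: 68.9
```

Run:
```python
from h import *
f=grab_frame("scene"); full=cloud(f,np.ones((420,560),bool)); x,y,z=full.T
m=(abs(x-.505)<.02)&(abs(y-.188)<.06)&(z>.05)&(z<.16); Q=full[m]
print(len(Q),np.percentile(Q,[1,50,99],axis=0).tolist())
b=f["image"][60:260,280:480,::-1]; cv2.imwrite("pics/s2c.png",cv2.resize(np.clip(b*1.3,0,255).astype(np.uint8),(600,600),interpolation=cv2.INTER_CUBIC))
```

```text
845 [[0.5004419506784866, 0.15122732777145972, 0.0949857332069977], [0.5069553738819444, 0.18259777081040574, 0.1283498903258858], [0.5099426021163982, 0.2191724479553908, 0.15910213427503334]]
```

View pics/s2c.png

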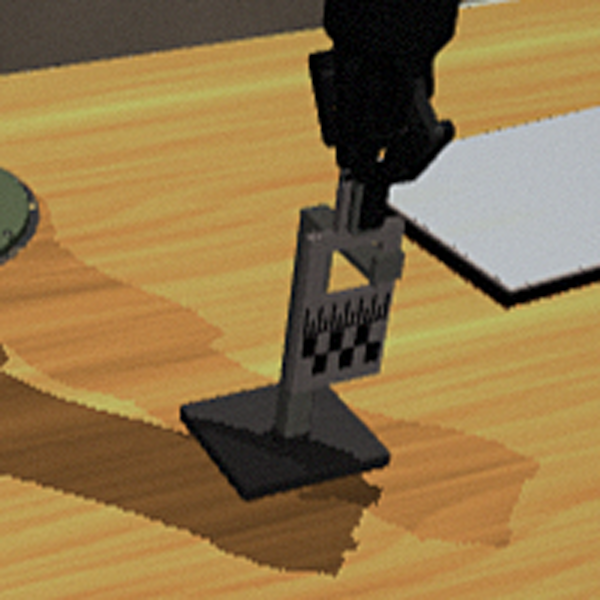

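The window is over the bar and the lip shows in front of it (crop (390,265)). The window's top edge is about 0–1 mm above the bar. I'll ease down until it touches.

```bash
python3 -m creep '[[[1,0,0,0.001,0,0,0],[1,0,0,0,0,0,0]]]' 40
python3 -m creep '[[[1,0,0,0.001,0,0,0],[1,0,0,0,0,0,0]]]' 40
```

```text
clock: 13.2
position: [0.5026, 0.1879, 0.2118]
tool_rot: [3.141, 0.0, 1.59]
force: [-5.4, -2.7, 17.0]
grip_width: 0.007
finger_force: 71.6
clock: 13.4
position: [0.5027, 0.1879, 0.2116]
tool_rot: [3.14, 0.0, 1.59]
force: [-10.5, -5.7, 33.4]
grip_width: 0.0072
finger_force: 74.2
```

```bash
python3 -m creep '[[[1,0,0,-0.0017,0,0,0],[1,0,0,0,0,0,0]]]' 25
python3 -m creep '[[[0.8,0,0,0,0,0,0],[0.7,0,0,0,0,0,0],[0.6,0,0,0,0,0,0],[0.5,0,0,0,0,0,0],[0.5,0,0,0,0,0,0],[0.5,0,0,0,0,0,0]]]'
```

```text
clock: 13.6
position: [0.5025, 0.1879, 0.2118]
tool_rot: [3.141, -0.0, 1.591]
force: [-1.6, 0.1, 10.2]
grip_width: 0.0072
finger_force: 70.6
clock: 14.2
position: [0.5024, 0.1878, 0.2115]
tool_rot: [-3.142, -0.0, 1.591]
force: [0.1, -0.2, 1.0]
grip_width: 0.0215
finger_force: 0.0
```

Released with no force on the tool. Lifting straight up.

```bash
python3 -m creep '[[[0.5,0,0,-0.005,0,0,0],[0.5,0,0,-0.01,0,0,0],[0.5,0,0,-0.02,0,0,0],[0.5,0,0,-0.03,0,0,0],[0.5,0,0,-0.04,0,0,0],[0.5,0,0,-0.04,0,0,0],[0.5,0,0,0,0,0,0],[0.5,0,0,0,0,0,0],[0.5,0,0,0,0,0,0],[0.5,0,0,0,0,0,0]]]'
python3 - <<'E'
from h import *
print(observe()["force"])
for k in range(2):
    f=grab_frame("scene"); full=cloud(f,np.ones((420,560),bool)); x,y,z=full.T
    m=(abs(x-.505)<.025)&(abs(y-.188)<.06)&(z>.05)&(z<.16); Q=full[m]
    co=np.linalg.lstsq(np.c_[Q[:,1:],np.ones(len(Q))],Q[:,0],rcond=None)[0]
    print(len(Q),np.percentile(Q,[1,50,99],axis=0).tolist(),co)
print([(d["confidence"],d["position"],world(f,*d["position"])) for d in tip_of(f,"scale_tab")[:1]+tip_of(f,"disc_tab")[:1]])
b=f["image"][60:260,280:480,::-1]; cv2.imwrite("pics/s3c.png",cv2.resize(np.clip(b*1.3,0,255).astype(np.uint8),(600,600),interpolation=cv2.INTER_CUBIC))
E
```

```text
clock: 15.2
position: [0.5021, 0.1876, 0.3558]
tool_rot: [-3.14, 0.0, 1.591]
force: [-0.2, -0.7, 1.0]
grip_width: 0.0212
finger_force: 0.0
[-0.18162255 -0.69127709  1.02843692]
842 [[0.5007766591755414, 0.1514374457664832, 0.09491931039002477], [0.5070009073704427, 0.18282693721878018, 0.128379214101082], [0.5101078453827939, 0.21985628710335978, 0.15943849090284554]] [-0.00262522  0.00786101  0.50631452]
846 [[0.5011084662157352, 0.1514860043193017, 0.09514193006411159], [0.5069561741079345, 0.18307851453875681, 0.12870326235026125], [0.5099474342838884, 0.21972300777353607, 0.15909937100195012]] [-0.00264214  0.00257998  0.50696772]
[(0.92, [400.3, 126.1], array([0.50753544, 0.18460643, 0.23566965])), (0.71, [152.5, 224.2], array([ 0.53995513, -0.28923802,  0.15433694]))]
```

View pics/s3c.png

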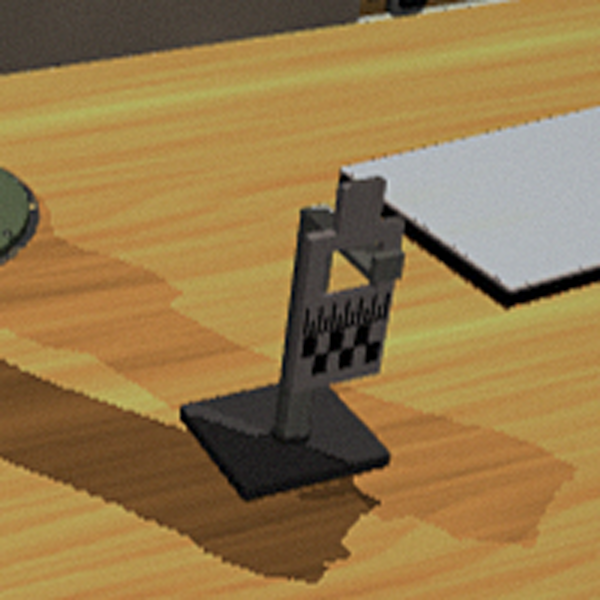

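The plate hangs upright and still on the bar, graduations outward (crop (345,330)), the lip in front of it, and the gripper well clear. The disc hasn't moved. Handing in.

```bash
python3 -c "
from workcell import *
print(job_done())"
```

```text
the job is handed in; nothing more can be done
None
```

The scale plate hangs at rest on the hook by its window, graduated face outward, with the gripper clear and the round plate still in its holder; I handed the job in at about 15 s, and no verdict came back.

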